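# Back the label feed off by one notch

### The job

The label roll on the bench's feed unit has run one label too far. With a fingertip, push the pawl's ball lever away from the ratchet wheel so that the pawl lifts out of the teeth and stays up, then push a peg of the wheel to turn it backward (top of the wheel toward the pawl) by one notch, and push the lever back so that the pawl drops fully into that next notch. Only push, do not pick anything up, and leave the things around the unit where they stand.

Things in the scene. Friction and masses are not known exactly. Their poses are not given: they have to be found in the camera images.
- unit: label feed unit fixed to the bench, 205 mm along x, 150 along y, 153 high. Origin at bench height below the wheel axle; x points from wheel to pawl (away from the robot, within 0.5 rad), y along the axle from wheel to label roll. In mm: axle z 72; steel ratchet wheel 124 across, y -22 to -10; label roll 66 across, y 13 to 65, turns with the wheel; pawl pivot x 79, z 80; top of base plate z 12
- wheel (a joint): wheel angle in rad, grows as it turns backward: top of the wheel toward the unit's +x, the pawl. 8 teeth, one notch 0.785. Starts at -0.25 to -0.03, pawl in its notch, which stops it at about 0. Pawl lifted: turns freely both ways, stays where left (1.4 N at a peg). Next notch: the pawl falls fully in with the wheel anywhere from 0.40 to 0.76 (best 0.6); beyond 0.79 it rides on the next tooth
- wheel_peg (a point): mid length of the push peg nearest the top of the wheel. 4 steel pegs, 12 mm thick, stand 36 mm out of the wheel along the unit's -y (y -58 to -22 mm; this point -41), 44 mm from the axle, 90 degrees apart. At angle a of joint wheel this peg is 44 mm x sin(a - 0.35) in x from the axle, 44 mm x cos(a - 0.35) above it; one notch backward takes it over the top, about 33 mm toward +x
- axle (a point): fixed point on the line of the axle beside the pegs: x 0, y -41, z 72 mm in the unit's frame
- pawl (a joint): pawl angle in rad about its pivot (along the unit's y): 0 = nose fully down between the teeth, 0.8 = fully lifted, at its stop. The nose clears the teeth above about 0.3. Weighted tumbler: below about 0.35 it falls back to the wheel by itself, above about 0.45 it tips over and stays lifted. Pushing the ball takes less than 1 N
- pawl_ball (a point): centre of the black ball, 22 mm across, on the pawl's upright lever (8 mm thick, 65 mm from pivot to ball), at y 24 mm in the unit's frame. Pawl down: lever leans to the wheel, ball at x 57, z 142 mm; pawl lifted: it leans away, ball at x 107, z 139 mm. Pushing the ball to the unit's +x lifts the pawl, to -x drops it
- stamp: date stamp, black body with a red handle, 36x62x91 mm, loose, to be left alone; origin at the centre of its underside
- weight: metal knob weight, 47 mm across, 60 mm high, loose, to be left alone; origin at the centre of its underside
- grey_tape: roll of grey tape lying flat, 103 mm across, 48 mm high, loose, to be left alone; origin at the centre of its underside
- brown_tape: roll of brown tape lying flat, 93 mm across, 48 mm high, loose, to be left alone; origin at the centre of its underside
- blue_box: blue box, 83x113x44 mm, loose, to be left alone; origin at the centre of its underside

How it is judged (in metres and radians):
On the way, in this order (a step that is already met when the one before it is completed fails the run):
1. the pawl is lifted clear of the teeth, the wheel still in its notch (value of joint pawl above 0.45 rad and value of joint wheel between -0.4 and 0.2 rad), for 0.2 s.
2. the wheel is turned backward to the next notch while the pawl is up (value of joint pawl above 0.45 rad and value of joint wheel between 0.25 and 0.9 rad), for 0.2 s.
At the end, for the whole second after the job is handed in: the wheel stands one notch further backward than at the start (joint wheel between 0.3 and 0.84, at rest) and the pawl is fully down in that notch (joint pawl under 0.06) (value of joint wheel between 0.3 and 0.84 rad and value of joint pawl below 0.06 rad and velocity of joint wheel between -0.05 and 0.05 rad/s); the robot touches nothing.
It fails at once if the wheel is turned backward by two notches (value of joint wheel above 1.35 rad).
It fails at once if the wheel is turned forward by a notch (value of joint wheel below -0.75 rad).
It fails at once if one of the loose things round the unit is picked up or pushed more than 30 mm from its place (distance of any of stamp, weight, grey_tape, brown_tape, blue_box from where it was at the start of the episode above 0.03 m).
It also fails if it takes over 51 s, if anything falls off the work surface, if the arm or the gripper's body presses on something with over 40 N, if the wrist force passes 120 N, or if a joint passes its speed limit or range.

### The arm

A 6-joint arm with a two-finger parallel gripper is mounted at the origin on a cart in front of the work surface, level with it; the furniture and walls round the work are solid. World frame = base frame: x ahead of the robot, y to its left, z up, the work surface at z = 0. Lengths are in mm, angles in degrees, forces in N, time in s.
With the tool pointing down it reaches from about 350 to 850 mm from the base axis. Payload 8.1 kg.
Tool frame: the origin (TCP) lies midway between the tips of the shut fingers; the grasp point (between the pads) lies 19 mm behind it; z points along the fingers, y is the line along which they close (so a half turn about z gives the same grasp; the last joint's range is limited). The gripper opens to 85 mm and grips with 20 to 120 N. Pads are 22 mm wide; open, the fingers measure 114 mm over their backs; the gripper's body (76 mm by 85 mm) begins 54 mm behind the grasp point. The pads swing forward as they close: fully open they stand 13 mm farther back than shut.
Start: joints at [65.294, 7.471, 85.268, -0, 87.261, -4.893], TCP at [203.348, 564.495, 231.292] pointing down, gripper open.
Joint ranges: [-169.43, 169.43], [-51.17, 129.36], [1.28, 143.12], [-76.62, 256.62], [0, 156.53], [-152.29, 152.29]. Speed limits (degrees/s): [136.94, 136.94, 159.86, 180, 180, 180].

### API

Orientations are given as [roll, pitch, yaw] about the fixed x, y, z axes, in that order (R = Rz(yaw) Ry(pitch) Rx(roll)).
In Python, from bench import sense, snapshot, order, finder gives the robot as it stands.
- The arm moves only by the tool send_rows, never from a script. Its argument "steps" is a list of rows, each a list of 2 entries, a list of its own where there are three numbers: the shift along the world's x, y, z in units of 30 mm (1.0 is 30 mm), then the turn, a rotation vector about the world's x, y, z in rad. In form: [[[dx, dy, dz], [wx, wy, wz]], ...]. A call has 1 to 10 rows; each row is the pose to reach, as a shift and turn from the pose commanded when the call began; what a row does not reach only later rows make up. A row lasts 1/8 s, in which the tool goes at most 62.5 mm and 10.7 degrees, less where a joint would pass 70% of its speed; a pose out of reach is approached as far as the arm can. A call with a gripper value outside its range is refused whole. "fingers" is the closure, from 0 (fully open) to 1 (shut), set as the call begins (left out, the last holds). The fingers move at their own pace and stop on an object; "squeeze" is the grip in N (left out, the last holds). Time passes only in rows, so rows that repeat a pose let the fingers close. It gives the time, the measured TCP pose, the force, the opening and the grip force at its end, in the units of the state.
- sense(): the state, without advancing time (a new reading comes with each control period).
- snapshot(name): name is "side" or "top"; returns a dict with "img" (420x560x3 uint8, red, green, blue), "K" (3x3 intrinsics, pixels), "pose" (4x4, takes a point from camera to world coordinates). Camera axes: x right, y up, looking along -z (the intrinsics and any distortion apply to the point x, -y, -z); pixel columns grow to the right and rows downward; lengths in mm; the calibration is good to about 2 mm. A picture is of the moment at which its call begins. There is no depth.
- order.hand_in(): hands the job in; it is judged then, once.
Trained networks look in the newest picture that a camera, given by its name, has taken for a name from the list of things; names that differ only in an ending like _2 or _b are one class to them, and where a whole thing is asked for, a point or a joint stands for the part that bears it (a point fixed in the world has none). Each returns a list of dicts, best first, with "confidence" (0 to 1); they miss things now and then, are a little off and sometimes report something else, mostly with a low value. They report only what shows in the picture. A call takes as long as a camera call.
- finder.find_in(label, camera): "box" ([left, top, width, height] as shares, 0 to 1, of the picture: columns of its width, rows of its height, round what is visible of it).
- finder.trace(label, camera): "mask" (420x560 bool, what is visible of it) and "box" ([left, top, width, height] as shares, 0 to 1, of the picture: columns of its width, rows of its height, round what is visible of it).
- finder.pinpoint(label, camera): "at" ([column, row] as shares, 0 to 1, of the picture: columns of its width, rows of its height: a listed point, or the origin of a listed thing).
The state is a dict: "time": time; "joint_pos": joint angles; "qd": joint speeds; "joint_efforts": joint torques, N m; "tool_pos": TCP position; "tcp_rot": TCP orientation; "ft_force": force on the tool from outside, world axes, zero at the start; "wrist_torque": the same for the moment, N m; "finger_gap": finger opening in mm; "grip_force": force on a finger pad.
Only numpy, scipy, OpenCV 4.12 (cv2) and the standard library are available. Lean on these libraries where they do the work, as an engineer would, in place of code of your own. Each camera call takes 0.05 s, during which the arm holds its last target. There are 200 camera calls.

## Working session

There is one attempt and no reset: what is moved stays moved. The work goes in short steps, Python scripts to look and compute and a tool call to move; the robot and the scene stay as the last step left them, time stands still between calls to the robot, and variables do not carry over. Pictures are saved under pics/ and viewed, at most 10 in all, crops included, and the job is handed in when it is done.

Besides the shell and the picture viewer there is one more tool, called after "Call:" by a JSON object that holds its "name" and its "arguments", one argument or row to a line. send_rows: Moves the arm, as the interface text tells. Its arguments: {"type":"object","properties":{"steps":{"type":"array"},"fingers":{"type":"number"},"squeeze":{"type":"number"}},"required":["steps"]}

```bash
mkdir -p pics
cat > h.py <<'E'
from bench import sense, snapshot, order, finder
import numpy as np, cv2
def proj(s,P):
    P=np.atleast_2d(P).astype(float); T=np.linalg.inv(s["pose"]); c=P@T[:3,:3].T+T[:3,3]
    c=c*[1,-1,-1]; u=c@np.array(s["K"]).T; return u[:,:2]/u[:,2:]
def ray(s,uv):
    d=np.linalg.inv(s["K"])@[uv[0],uv[1],1]; d=np.array(s["pose"])[:3,:3]@(d*[1,-1,-1]); return np.array(s["pose"])[:3,3],d/np.linalg.norm(d)
def pin(l,c):
    r=finder.pinpoint(l,c); return [(round(x["confidence"],2),[x["at"][0]*560,x["at"][1]*420]) for x in r[:2]]
def tri(s1,a,s2,b):
    A=[];y=[]
    for s,u in((s1,a),(s2,b)):
        o,d=ray(s,u);M=np.eye(3)-np.outer(d,d);A.append(M);y.append(M@o)
    A=np.vstack(A);y=np.hstack(y);p=np.linalg.lstsq(A,y,rcond=None)[0];return p,np.abs(A@p-y).max()
E
python3 - <<'E'
from h import *
S={c:snapshot(c) for c in("side","top")}
for c in S: cv2.imwrite(f"pics/{c}0.png",S[c]["img"][:,:,::-1]); print(c,S[c]["K"],S[c].keys(),np.round(S[c]["pose"],2).tolist())
for l in["unit","wheel_peg","axle","pawl_ball","stamp","weight","grey_tape","brown_tape","blue_box"]:
    r={c:pin(l,c) for c in S}; print(l,r)
    if r["side"] and r["top"]: print("   ",tri(S["side"],r["side"][0][1],S["top"],r["top"][0][1]))
print(sense())
E
```

```text
side [[537.59625579   0.         279.86355866]
 [  0.         537.59625579 203.07153159]
 [  0.           0.           1.        ]] dict_keys(['img', 'K', 'pose']) [[1.0, 0.0, -0.03, 541.4], [-0.03, 0.47, -0.88, -1241.89], [0.01, 0.88, 0.47, 724.25], [0.0, 0.0, 0.0, 1.0]]
top [[502.40415662   0.         274.45836542]
 [  0.         502.40415662 207.2167336 ]
 [  0.           0.           1.        ]] dict_keys(['img', 'K', 'pose']) [[0.03, 0.99, -0.15, 364.94], [-1.0, 0.03, 0.04, -14.15], [0.04, 0.15, 0.99, 1561.97], [0.0, 0.0, 0.0, 1.0]]
unit {'side': [(0.88, [247.184, 253.38599999999997]), (0.31, [297.472, 277.62])], 'top': [(0.78, [291.984, 242.08800000000002])]}
    (array([ 497.80911576, -134.86694213,    1.46651764]), np.float64(5.1637856549633625))
wheel_peg {'side': [(0.58, [238.39200000000002, 223.818])], 'top': [(0.64, [316.512, 243.6])]}
    (array([ 483.54749213, -196.70541782,  120.8655949 ]), np.float64(2.9949479562016563))
axle {'side': [(0.8, [249.31199999999998, 234.108])], 'top': [(0.57, [308.112, 235.494])]}
    (array([ 508.52670386, -176.45403513,   81.9120065 ])
[... 1172 characters left out ...]
52327155128))
{'time': 1.0, 'joint_pos': array([ 6.52946981e+01,  7.47010714e+00,  8.52678611e+01, -5.49544587e-04,
        8.72604268e+01, -4.89454860e+00]), 'qd': array([ 0.02483019,  0.01418406,  0.03361105,  0.02646815,  0.06053917,
       -0.03062407]), 'joint_efforts': array([-4.13330199e-04, -5.69316387e+01, -5.00889516e+01, -4.41988368e-04,
        6.69097699e-04, -5.08002847e-05]), 'tool_pos': array([203.35002238, 564.50090876, 231.30268526]), 'tcp_rot': array([1.79998448e+02, 6.83855533e-04, 1.60189273e+02]), 'ft_force': array([ 0.52940026,  0.64387889, -0.27768274]), 'wrist_torque': array([ 0.03848953, -0.00676112, -0.03822778]), 'grip_force': 0.0, 'finger_gap': 85.48090835855295}
```

View pics/side0.png

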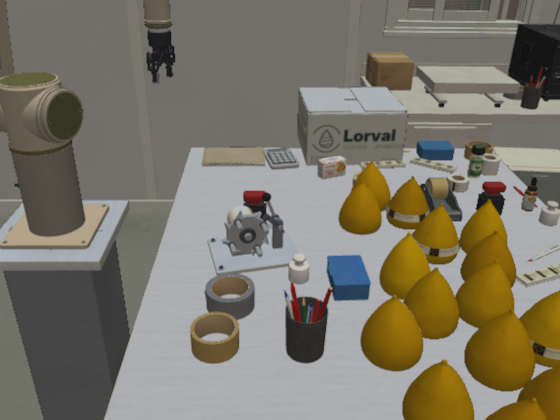

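View pics/top0.png

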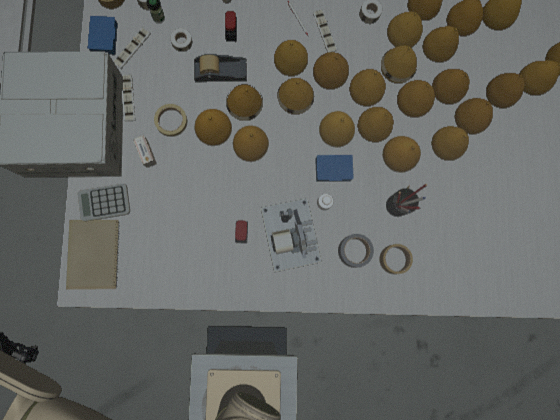

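The side view shows the unit at about (250,235), with the stamp behind it. In the top view the unit is at (290,235), the weight at (325,201) and the stamp at (241,231). Next I fit the unit's pose and overlay the model.

```bash
cat >> h.py <<'E'
def Tu(p,P):
    c,s=np.cos(p[2]),np.sin(p[2]); P=np.atleast_2d(P).astype(float); return np.c_[p[0]+c*P[:,0]-s*P[:,1],p[1]+s*P[:,0]+c*P[:,1],P[:,2]]
def peg(a,k=0,y=-41): return [44*np.sin(a-.35+k*np.pi/2),y,72+44*np.cos(a-.35+k*np.pi/2)]
def circ(r,y,n=60): t=np.linspace(0,2*np.pi,n); return np.c_[r*np.sin(t),0*t+y,72+r*np.cos(t)]
def crop(s,c,p,a,ball,name,f=5):
    u=proj(s,Tu(p,[[20,0,70]]))[0]; w,h=(150,110); x0,y0=int(u[0]-w/2),int(u[1]-h/2)
    im=cv2.resize(s["img"][y0:y0+h,x0:x0+w,::-1],None,fx=f,fy=f,interpolation=cv2.INTER_CUBIC)
    def pl(P,col):
        q=((proj(s,Tu(p,P))-[x0,y0]+.5)*f).astype(int); cv2.polylines(im,[q.reshape(-1,1,2)],False,col,1)
    pl(circ(62,-22),(0,255,0)); pl(circ(33,65),(255,0,0))
    for k in range(4): pl([peg(a,k,-58),peg(a,k,-22)],(0,0,255))
    pl([[79,24,80],ball],(255,0,255)); cv2.imwrite(name,im)
E
python3 - <<'E'
from h import *
from scipy.optimize import least_squares
S={c:snapshot(c) for c in("side","top")}
obs=[]
for l,f in(("unit",lambda a:[0,0,0]),("axle",lambda a:[0,-41,72]),("pawl_ball",lambda a:[57,24,142]),("wheel_peg",lambda a:peg(a))):
    for c in S:
        r=pin(l,c)
        if r: obs.append((c,f,r[0][1],l))
R=lambda q:np.hstack([proj(S[c],Tu(q,f(q[3])))[0]-u for c,f,u,l in obs])
q=least_squares(R,[500,-135,0.1,-.14],loss="soft_l1",f_scale=2).x
print(q); [print(o[0],o[3],r.round(1)) for o,r in zip(obs,R(q).reshape(-1,2))]
m={c:finder.trace("unit",c) for c in S}
print({c:[(x["confidence"],np.array(x["box"])*[560,420,560,420]) for x in m[c][:1]] for c in m})
for c in S: crop(S[c],c,q,q[3],[57,24,142],f"pics/{c}1.png")
a=cv2.imread("pics/side1.png");b=cv2.imread("pics/top1.png")
cv2.imwrite("pics/c1.png",cv2.resize(np.vstack([a,b])[:, :],(545,600*1)) if 0 else np.vstack([cv2.resize(a,(409,300)),cv2.resize(b,(409,300))]))
for l in ("stamp","weight"):
    for c in S: print(l,c,[(round(x["confidence"],2),np.round(np.array(x["box"])*[560,420,560,420])) for x in finder.find_in(l,c)[:3]])
E
```

```text
[ 5.00066079e+02 -1.37392878e+02  2.12759727e-01 -2.63773861e-01]
side unit [ 0.1 -0.3]
top unit [ 3.3 -0.9]
side axle [-0.3  1.8]
top axle [-1.1  0.7]
top pawl_ball [-0.2  0.5]
side wheel_peg [-0.4  1.3]
top wheel_peg [-4.8 -1.6]
{'side': [(0.98, array([208.32 , 192.906,  89.824,  84.294]))], 'top': [(0.79, array([261.8  , 200.214,  58.8  ,  69.72 ]))]}
stamp side [(0.85, array([242., 192.,  23.,  24.])), (0.18, array([221., 207.,  50.,  50.]))]
stamp top [(0.56, array([233., 219.,  14.,  22.]))]
weight side [(0.63, array([287., 255.,  20.,  33.]))]
weight top [(0.69, array([320., 196.,  11.,   9.])), (0.41, array([232., 217.,  17.,  25.]))]
```

View pics/side1.png

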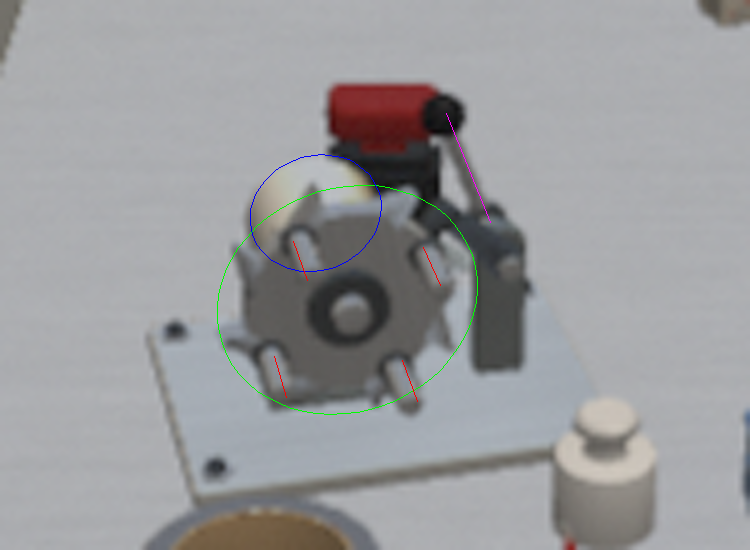

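View pics/top1.png

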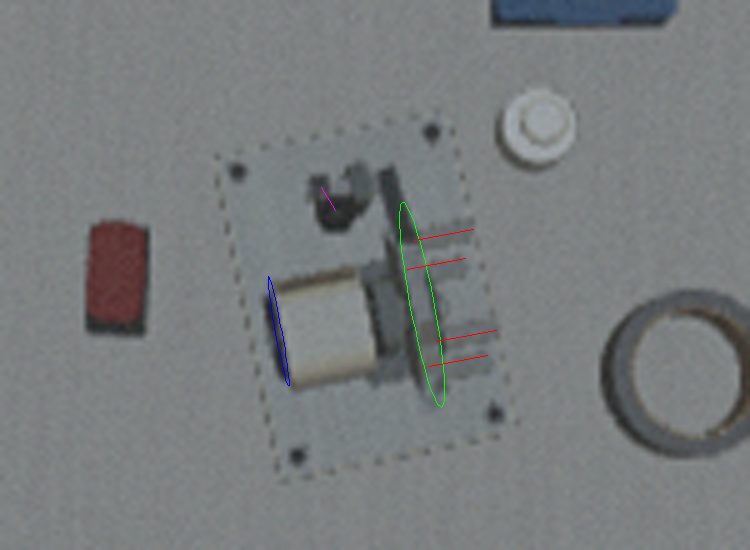

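The overlay lies within about 2 px of the unit, so the pose is good: x 500, y -137, yaw 0.213 rad, wheel about -0.17. I'll shut the fingers and move above the ball lever, with tool x along the axle.

Call:
{"name": "send_rows", "arguments": {
  "steps": [
    [[0.4,-0.9,0],[0,0,-0.05]],
    [[1.2,-2.6,0],[0,0,-0.13]],
    [[2.1,-4.6,0],[0,0,-0.22]],
    [[2.9,-6.5,0],[0,0,-0.31]],
    [[3.8,-8.4,0],[0,0,-0.4]],
    [[4.7,-10.3,0],[0,0,-0.48]],
    [[5.5,-12.2,0],[0,0,-0.57]],
    [[6.4,-14.1,0],[0,0,-0.65]],
    [[7.2,-15.9,0],[0,0,-0.73]],
    [[7.9,-17.3,0],[0,0,-0.8]]
  ],
  "fingers": 1
}}

```text
time: 3.05
tool_pos: [441.0, 43.0, 231.7]
tcp_rot: [179.9, 0.0, 114.1]
ft_force: [0.8, -0.5, 0.9]
finger_gap: 0.1
grip_force: 0.0
```

Call:
{"name": "send_rows", "arguments": {
  "steps": [
    [[0.8,-1.8,0],[0,0,-0.08]],
    [[1.6,-3.6,0],[0,0,-0.16]],
    [[2.31,-5.2,0],[0,0,-0.21]],
    [[2.31,-5.2,0],[0,0,-0.21]],
    [[2.31,-5.2,-1.0],[0,0,-0.21]],
    [[2.31,-5.2,-2.0],[0,0,-0.21]],
    [[2.31,-5.2,-2.0],[0,0,-0.21]]
  ]
}}

```text
time: 3.92
tool_pos: [507.6, -109.1, 168.8]
tcp_rot: [-179.7, -0.2, 102.4]
ft_force: [-0.5, -0.5, -0.4]
finger_gap: -0.2
grip_force: 0.0
```

```bash
cat > look.py <<'E'
import sys; from h import *
n=sys.argv[1]; p=[500.1,-137.4,.2128]; a=float(sys.argv[2]); b=eval(sys.argv[3])
S={c:snapshot(c) for c in("side","top")}; t=sense()["tool_pos"]
for c in S:
    crop(S[c],c,p,a,b,f"pics/{c}{n}.png"); print(c,pin("pawl_ball",c),proj(S[c],Tu(p,b)),"peg",pin("wheel_peg",c),proj(S[c],Tu(p,peg(a))))
d=t-[p[0],p[1],0];C,s=np.cos(p[2]),np.sin(p[2]);print("tcp unit",C*d[0]+s*d[1],-s*d[0]+C*d[1],t[2],sense()["ft_force"])
cv2.imwrite(f"pics/c{n}.png",np.hstack([cv2.resize(cv2.imread(f"pics/{c}{n}.png"),(400,293)) for c in S]))
E
python3 look.py 2 -.17 [57,24,142]
```

```text
side [(0.76, [264.824, 191.688])] [[266.82938875 196.29879322]] peg [] [[239.12178142 224.81459992]]
top [] [[284.62993272 217.49688774]] peg [(0.92, [316.624, 241.07999999999998])] [[310.98181624 241.37623188]]
tcp unit 15.208444040286146 24.785987764575594 172.17304094913212 [ 0.00046268 -0.0857378  -0.4508822 ]
```

View pics/side2.png

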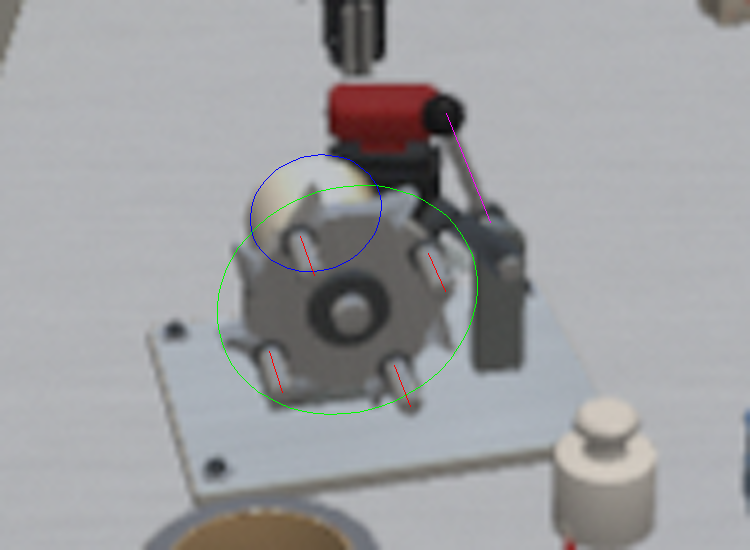

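The finger is above the roll at (355,70) in the crop, and the model lines match the wheel pegs with the wheel at about -0.18 rad. Next I descend and push the ball about 60 mm toward the unit's +x.

Call:
{"name": "send_rows", "arguments": {
  "steps": [
    [[0,0,-0.7],[0,0,0]],
    [[0,0,-1.33],[0,0,0]],
    [[0,0,-1.33],[0,0,0]],
    [[0.4,0.09,-1.33],[0,0,0]],
    [[0.7,0.15,-1.33],[0,0,0]],
    [[1.0,0.22,-1.33],[0,0,0]],
    [[1.3,0.28,-1.33],[0,0,0]],
    [[1.6,0.35,-1.33],[0,0,0]],
    [[1.96,0.42,-1.33],[0,0,0]],
    [[1.96,0.42,-1.33],[0,0,0]]
  ]
}}

```text
time: 5.48
tool_pos: [569.1, -97.7, 131.3]
tcp_rot: [180.0, 0.0, 102.3]
ft_force: [0.2, -0.0, -0.4]
finger_gap: 0.5
grip_force: 0.0
```

Call:
{"name": "send_rows", "arguments": {
  "steps": [
    [[0,0,0],[0,0,0]],
    [[-0.5,-0.1,0],[0,0,0]],
    [[-1.0,-0.2,0.3],[0,0,0]],
    [[-1.5,-0.3,1.3],[0,0,0]],
    [[-2.0,-0.4,2.3],[0,0,0]],
    [[-2.0,-0.4,2.3],[0,0,0]]
  ]
}}

```text
time: 6.22
tool_pos: [509.3, -110.7, 203.6]
tcp_rot: [179.7, 0.2, 102.3]
ft_force: [0.1, -0.1, 0.1]
finger_gap: 0.2
grip_force: 0.0
```

```bash
python3 look.py 3 -.18 [107,24,139]
```

```text
side [(0.5, [287.784, 192.99])] [[287.13912133 195.41813185]] peg [(0.58, [240.40800000000002, 222.89399999999998]), (0.33, [297.30400000000003, 278.502])] [[238.95831428 224.91662226]]
top [] [[281.27648498 200.65703428]] peg [(0.76, [313.99199999999996, 242.718])] [[310.9986795  241.51109904]]
tcp unit 13.920779131512575 24.987875585749478 200.39020401536405 [ 0.17026986 -0.31798902 -0.19884325]
```

View pics/c3.png

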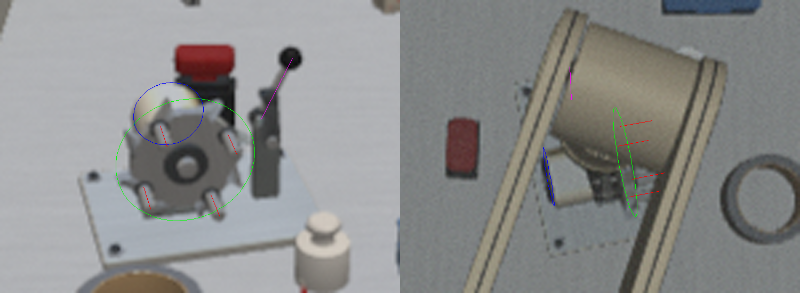

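The pawl is lifted: the ball is at its stop at about (290,57) in the composite, and the wheel hasn't moved. Next I go behind the top peg.

Call:
{"name": "send_rows", "arguments": {
  "steps": [
    [[-0.9,-1.4,0],[0,0,0]],
    [[-1.85,-2.79,0],[0,0,0]],
    [[-1.85,-2.79,-0.5],[0,0,0]],
    [[-1.85,-2.79,-1.5],[0,0,0]],
    [[-1.85,-2.79,-2.5],[0,0,0]],
    [[-1.85,-2.79,-3.3],[0,0,0]],
    [[-1.85,-2.79,-3.3],[0,0,0]]
  ]
}}

```text
time: 7.4
tool_pos: [451.1, -191.7, 98.2]
tcp_rot: [-179.7, -0.3, 102.4]
ft_force: [0.6, -0.6, 0.4]
finger_gap: -0.3
grip_force: 0.0
```

Call:
{"name": "send_rows", "arguments": {
  "steps": [
    [[0.15,0.03,0],[0,0,0]],
    [[0.35,0.07,0],[0,0,0]],
    [[0.55,0.12,0],[0,0,0]],
    [[0.75,0.16,0],[0,0,0]],
    [[0.95,0.2,0],[0,0,0]],
    [[1.1,0.24,0],[0,0,0]],
    [[1.25,0.27,0],[0,0,0]],
    [[1.35,0.29,0],[0,0,0]],
    [[1.42,0.31,0],[0,0,0]],
    [[1.42,0.31,0],[0,0,0]]
  ]
}}

```text
time: 8.65
tool_pos: [495.7, -184.2, 101.2]
tcp_rot: [180.0, -0.0, 102.3]
ft_force: [0.2, 1.1, 0.0]
finger_gap: -0.2
grip_force: 0.0
```

```bash
python3 look.py 4 .5 [107,24,139]
```

```text
side [(0.78, [282.184, 193.998])] [[287.13912133 195.41813185]] peg [(0.82, [251.104, 220.5])] [[251.39573867 221.45368104]]
top [(0.44, [280.0, 201.306]), (0.38, [352.296, 250.90800000000002])] [[281.27648498 200.65703428]] peg [(0.94, [312.48, 233.184])] [[309.2737016  231.60307884]]
tcp unit -14.261006107662404 -44.78286245770962 101.28425083988026 [-0.65581975 -0.53482697 -0.04783749]
```

View pics/side4.png

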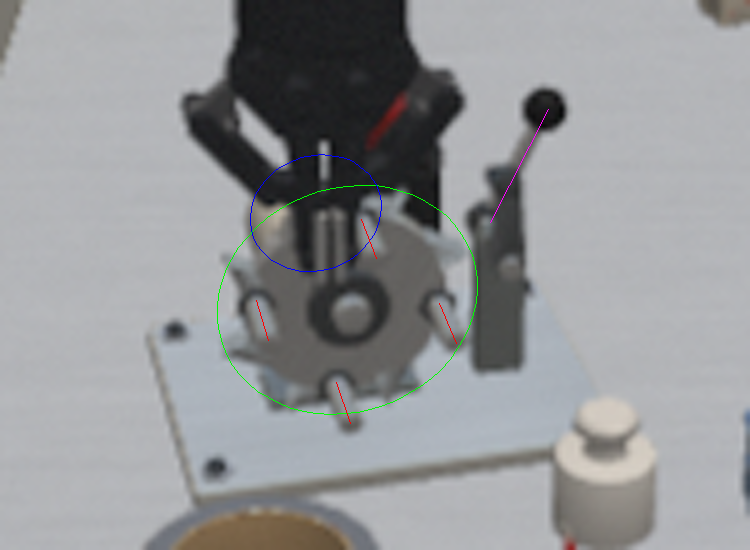

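The wheel is at about 0.5: the model peg lines coincide with the pegs at (370,235) and (445,325). I'll push 3 mm more, back off and rise.

Call:
{"name": "send_rows", "arguments": {
  "steps": [
    [[0.05,0.01,0],[0,0,0]],
    [[0.1,0.02,0],[0,0,0]],
    [[0.1,0.02,0],[0,0,0]],
    [[-0.4,-0.09,0],[0,0,0]],
    [[-0.9,-0.2,0],[0,0,0]],
    [[-0.9,-0.2,1.0],[0,0,0]],
    [[-0.9,-0.2,2.3],[0,0,0]],
    [[-0.9,-0.2,3.3],[0,0,0]]
  ]
}}

```text
time: 9.95
tool_pos: [467.8, -190.8, 202.1]
tcp_rot: [179.9, 0.1, 102.3]
ft_force: [0.3, 0.5, 0.8]
finger_gap: 0.3
grip_force: 0.0
```

Call:
{"name": "send_rows", "arguments": {
  "steps": [
    [[1.0,0.7,0.2],[0,0,0]],
    [[2.4,1.6,0.2],[0,0,0]],
    [[3.8,2.5,0.2],[0,0,0]],
    [[5.0,3.3,0.2],[0,0,0]],
    [[5.6,3.6,0.2],[0,0,0]],
    [[5.6,3.6,0.2],[0,0,0]]
  ]
}}

```text
time: 10.7
tool_pos: [636.4, -82.0, 206.1]
tcp_rot: [-180.0, -0.0, 102.4]
ft_force: [-0.3, -0.5, 0.6]
finger_gap: -0.1
grip_force: 0.0
```

```bash
python3 look.py 5 .57 [107,24,139]
```

```text
side [(0.67, [286.72, 191.814]), (0.23, [246.176, 251.202])] [[287.13912133 195.41813185]] peg [(0.67, [251.88799999999998, 222.60000000000002])] [[252.70218253 221.52885714]]
top [(0.53, [281.512, 201.17999999999998])] [[281.27648498 200.65703428]] peg [(0.76, [312.48, 232.008])] [[309.04774674 230.60164265]]
tcp unit 143.8727042615821 24.569586041907225 206.24885885601284 [ 0.12009439  0.28407182 -0.05810127]
```

View pics/side5.png

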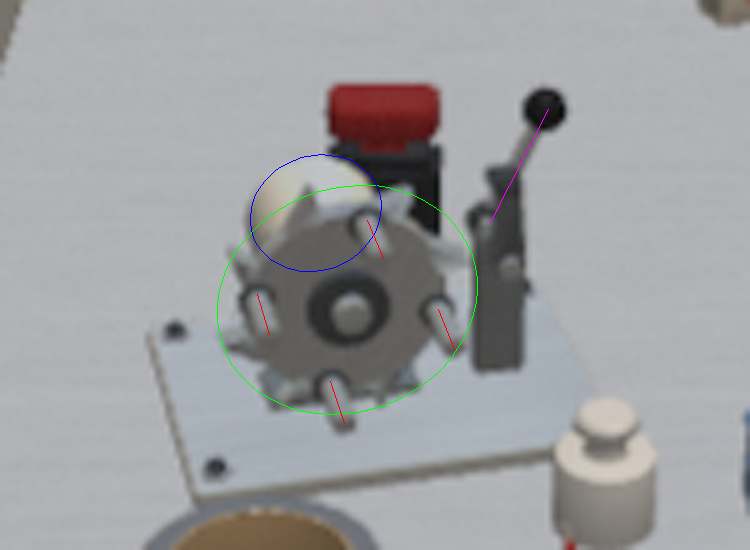

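The wheel stays at about 0.56 and the pawl is up (ball at (545,108)). Now I lower behind the ball and push it back.

Call:
{"name": "send_rows", "arguments": {
  "steps": [
    [[0,0,-0.8],[0,0,0]],
    [[0,0,-1.8],[0,0,0]],
    [[0,0,-2.55],[0,0,0]],
    [[0,0,-2.55],[0,0,0]],
    [[-0.4,-0.09,-2.55],[0,0,0]],
    [[-0.7,-0.15,-2.55],[0,0,0]],
    [[-1.0,-0.22,-2.55],[0,0,0]],
    [[-1.3,-0.28,-2.55],[0,0,0]],
    [[-1.55,-0.33,-2.55],[0,0,0]],
    [[-1.76,-0.38,-2.55],[0,0,0]]
  ]
}}

```text
time: 12.25
tool_pos: [583.1, -93.8, 129.7]
tcp_rot: [-180.0, -0.0, 102.3]
ft_force: [0.0, 0.6, 0.4]
finger_gap: 0.1
grip_force: 0.0
```

Call:
{"name": "send_rows", "arguments": {
  "steps": [
    [[0,0,0],[0,0,0]],
    [[0.5,0.1,0],[0,0,0]],
    [[1.3,0.28,0],[0,0,0]],
    [[1.9,0.4,0.8],[0,0,0]],
    [[1.9,0.4,2.4],[0,0,0]],
    [[1.9,0.4,3.4],[0,0,0]],
    [[1.9,0.4,3.4],[0,0,0]]
  ]
}}

```text
time: 13.12
tool_pos: [642.9, -81.9, 235.8]
tcp_rot: [179.7, 0.2, 102.3]
ft_force: [0.0, 0.3, -0.3]
finger_gap: -0.0
grip_force: 0.0
```

```bash
python3 look.py 6 .57 [57,24,142]
```

```text
side [(0.67, [265.328, 196.602])] [[266.82938875 196.29879322]] peg [(0.87, [251.60799999999998, 222.81])] [[252.70218253 221.52885714]]
top [(0.54, [283.416, 218.988])] [[284.62993272 217.49688774]] peg [(0.54, [312.088, 231.882])] [[309.04774674 230.60164265]]
tcp unit 149.3294843816254 24.78574404302269 231.43999176607426 [-0.38876533 -0.15905088 -0.67211486]
```

View pics/side6.png

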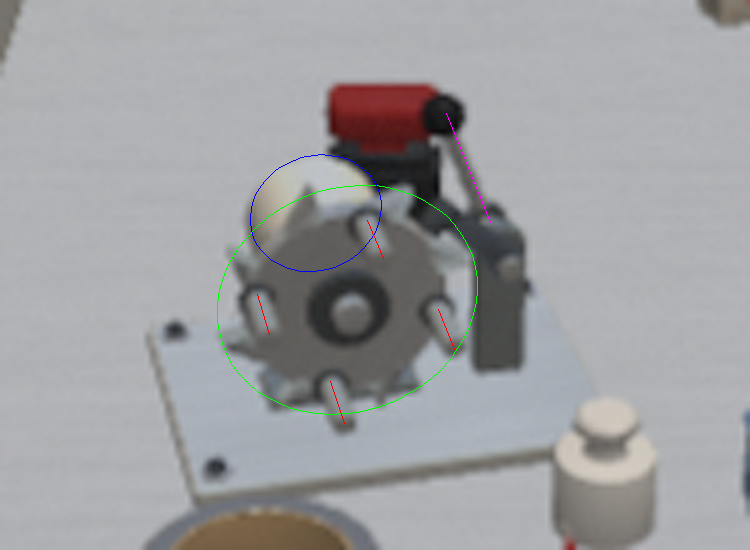

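The ball is back at (443,115), the same place as at the start, so the pawl is fully down. The wheel is one notch further on at about 0.55.

```bash
python3 -c "
from bench import order; print(order.hand_in())"
```

```text
the job is handed in; nothing more can be done
None
```

Job handed in: the pawl was lifted, the wheel turned back one notch to about 0.55 rad, and the last picture shows the pawl back at its fully-down position with the arm clear of the unit; the hand-in returned no verdict.

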